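Start a gel run: pin, output key, timer key

TASK

Start the gel run: first press down the tall round safety pin on the lid of the clear gel tank, then the wide round key on the white power supply, and then the square key on the flat grey bench timer, in that order. Press each one lightly, as with a fingertip, until it is well past half its travel, where it stays by itself, without ramming it against its stop. Leave the supply's bar-shaped key and the timer's small round key alone, pick nothing up, and do not shift the tank, the timer or anything else on the bench.

Things in the scene. Friction and masses are not known exactly. Their poses are not given: they have to be found in the camera images.
- tank: Gel tank, loose, about 1 kg: clear trough 200 (x) x 100 (y) mm between two grey end blocks, clear lid with its top at 76 mm. On the lid towards its +x end a grey block 60 x 60 mm, top at 86 mm, carries the safety pin; at the -x end stand two thin brass terminals in black collars, up to 104 mm. Origin: centre of the underside.
- tank_pin (a joint): Travel of the tank's safety pin, m: 0 = up, 0.012 = fully down, growing as it is pressed straight down. It resists with about 3.2 N at first, 4.5 N at 5 mm and 6.2 N at the bottom, where it meets a hard stop (ramming that quickly exceeds a light touch, 20 N), and stays where it is left. It counts as down beyond 0.005.
- tank_pin_top (a point): Centre of the top face of the safety pin, a tall upright white cylinder 22 mm in diameter that stands 28 mm above its block when up (top at 114 mm, at x = 55 mm, y = 0 in the tank's frame). Axes as the tank's; moves with the pin.
- supply: Power supply, fixed: white box 200 (x) x 140 (y) x 85 mm, with a dark display strip on top at its +x end and four sockets in its -x face. On top are two white keys 75 mm apart. Origin: centre of the underside.
- output_key (a joint): Travel of the supply's wide round key, m: 0 = up, 0.012 = fully down; same feel as the pin, stays where it is left, down beyond 0.005.
- output_key_top (a point): Centre of the top of the supply's wide round key, white, 34 mm in diameter, standing 20 mm above the top panel when up (top at 105 mm, at x = -50 mm, y = 0 in the supply's frame). Axes as the supply's.
- bar_key (a joint): Travel of the supply's bar-shaped key (stop), m: 0 = up, 0.012 = fully down. To be left alone (disturbed beyond 0.003).
- bar_key_top (a point): Centre of the top of the bar-shaped key, white, 13 (x) x 42 (y) mm, standing 20 mm above the panel, at x = 25 mm, y = 0 in the supply's frame.
- timer: Bench timer, loose, about 0.4 kg: flat grey box 130 (x) x 85 (y) x 30 mm with a dark display strip along its +y side and two white keys 76 mm apart along its -y side. Origin: centre of the underside.
- square_key (a joint): Travel of the timer's square key, m: 0 = up, 0.012 = fully down; same feel as the pin, stays where it is left, down beyond 0.005.
- square_key_top (a point): Centre of the top of the timer's square key, white, 28 x 28 mm, standing 20 mm above the timer's top when up (top at 50 mm, at x = -38 mm, y = -14 mm in the timer's frame). Axes as the timer's.
- small_key (a joint): Travel of the timer's small round key (reset), m: 0 = up, 0.012 = fully down. To be left alone (disturbed beyond 0.003).
- small_key_top (a point): Centre of the top of the timer's small round key, white, 14 mm in diameter, standing 18 mm above the timer's top, at x = 38 mm, y = -14 mm in the timer's frame.
- tube_rack: Bystander: blue microtube rack 100 x 36 mm, 41 mm tall with its tubes, loose. Origin: centre of the underside.
- pipette: Bystander: blue and white hand pipette lying along its x, about 240 mm long, 26 mm high, loose. Origin: on the bench under its white collar end, 110 mm from the rear of the handle.
- tip_box: Bystander: grey box of yellow pipette tips, 85 x 125 x 67 mm, loose. Origin: centre of the underside.
- flask: Bystander: conical glass flask, 82 mm in diameter, 132 mm tall, loose. Origin: centre of the underside.
- gel_tray: Bystander: open blue tray 100 x 150 x 30 mm, loose. Origin: centre of the underside.
- buffer_jar: Bystander: small amber jar 48 mm in diameter, 70 mm tall, loose. Origin: centre of the underside.
- comb: Bystander: white gel comb 32 x 70 x 12 mm lying flat, loose. Origin: centre of the underside of its back bar.
Not all that is in view belongs to the job. Leave any turquoise look-alike of the tank alone. What is shaped like the timer but blue or red is not meant.

How it is judged:
On the way, in this order (a step that is already met when the one before it is completed fails the run):
1. the tank's safety pin is down, both later keys still up (value of joint tank_pin above 0.005 m and value of joint each of output_key, square_key below 0.003 m), for 0.1 s.
2. then the supply's wide round key is down, the timer's square key still up (value of joint output_key above 0.005 m and value of joint square_key below 0.003 m), for 0.1 s.
3. then the timer's square key is down (value of joint square_key above 0.005 m), for 0.1 s.
At the end, for the whole second after the job is handed in: The safety pin, the wide round key and the square key are each more than 5 mm down (of 12 mm), the bar-shaped and small round keys less than 3 mm down, and the tank and timer stand flat and at rest within 20 mm of where they began (value of joint each of tank_pin, output_key, square_key above 0.005 m and value of joint each of bar_key, small_key below 0.003 m and linear speed of each of tank, timer below 0.02 m/s and angle between each of tank, timer's own z axis and vertical below 0.05 rad and distance of each of tank, timer from where it was at the start of the episode below 0.02 m); the robot touches nothing.
It fails at once if a key is pressed (over 3 mm) out of order: the wide round key before the safety pin is down, or the square key before the wide round key is down ((value of joint output_key above 0.003 m and value of joint tank_pin below 0.005 m) or (value of joint square_key above 0.003 m and value of joint output_key below 0.005 m)).
It fails at once if the bar-shaped key or the small round key is pressed by more than 3 mm (value of joint any of bar_key, small_key above 0.003 m).
It fails at once if the robot pushes on the tank, supply or timer with more than 20 N: not a light touch (contact force between any of the fingers, the arm and tank above 20 N or contact force between any of the fingers, the arm and supply above 20 N or contact force between any of the fingers, the arm and timer above 20 N).
It fails at once if the tank or timer is shifted by more than 20 mm, lifted by more than 8 mm or tipped (distance of any of tank, timer from where it was at the start of the episode above 0.02 m or height (world z) of any of tank, timer above 0.008 m or angle between any of tank, timer's own z axis and vertical above 0.12 rad).
It fails at once if a bystander is shifted by more than 20 mm or lifted (distance of any of tube_rack, pipette, tip_box, flask, gel_tray, buffer_jar, comb from where it was at the start of the episode above 0.02 m).
It also fails if it takes over 54 s, if anything falls off the work surface, if the arm or the gripper's body presses on something with over 40 N, if the wrist force passes 120 N, or if a joint passes its speed limit or range.

ROBOT

A 7-joint arm with a two-finger parallel gripper is mounted at the origin on the work surface. World frame = base frame: x ahead of the robot, y to its left, z up, the work surface at z = 0. Lengths are in m, angles in rad, forces in N, time in s.
With the tool pointing down it reaches from about 0.425 to 0.975 m from the base axis. Payload 16.7 kg.
Tool frame: the origin (TCP) lies between the finger pads; the fingertips stand 25 mm ahead of it and the grasp point (between the pads) lies 6 mm ahead of it (bot.tip_extent is the distance from the TCP to the fingertips, in m); z points along the fingers, y is the line along which they close (so a half turn about z gives the same grasp; the last joint's range is limited). The gripper opens to 85 mm and grips with 20 to 120 N. Pads are 22 mm wide; open, the fingers measure 114 mm over their backs; the gripper's body (76 mm by 85 mm) begins 54 mm behind the grasp point. The pads swing forward as they close: fully open they stand 13 mm farther back than shut.
Start: joints at [1.032, 0.426, 0.074, 1.606, -0.034, 1.111, -0.067], TCP at [0.256, -0.625, 0.256] pointing down, gripper open.
Joint ranges: [-2.85, 2.85], [-0.5, 2.14], [-1.23, 1.37], [0.21, 2.46], [-1.02, 4.16], [0.16, 2.05], [-2.73, 2.73]. Speed limits (rad/s): [1.89, 1.89, 2.39, 2.39, 3.01, 3.01, 3.01].

INTERFACE

Orientations are given as a rotation vector (axis times angle).
In Python, from station import sensors, optics, bot gives the robot as it stands.
- The arm moves only by the tool jog_arm, never from a script. Its argument "targets" is a list of rows, each an object of numbers: "tx", "ty", "tz": the shift along the tool's x, y, z in units of 30 mm (1.0 is 30 mm); "turn": the turn about the tool's z in units of 8 degrees (1.0 is 8 degrees); "jaw": the opening, from 0 (shut) to 1 (fully open). In form: [{"tx": .., "ty": .., "tz": .., "turn": .., "jaw": ..}, ...]. A call has 1 to 5 rows; each row shifts and turns the commanded pose from where the row before left it, along the tool's axes as they then stand; what a row does not reach is not made up. A row lasts 1/8 s, in which the tool goes at most 62.5 mm and 10.7 degrees, less where a joint would pass 70% of its speed; a pose out of reach is approached as far as the arm can. A call is refused whole if a number of a shift passes 1 or a number of a turn 1, either way. A call with a gripper value outside its range is refused whole. The fingers move at their own pace and stop on an object; "force" is the grip in N (left out, the last holds). Time passes only in rows, so rows that do not move let the fingers close. It gives the time, the measured TCP pose, the force, the opening and the grip force at its end, in the units of the state.
- sensors.sense(): the state, without advancing time (a new reading comes with each control period).
- optics.read_camera(name): name is "scene" or "top" or "wrist"; returns the picture (384x512x3 uint8, red, green, blue); there is no depth.
- optics.get_calibration(name): a dict with "intrinsics" (3x3 intrinsics, pixels), "distortion" ([k1, k2, p1, p2, k3] as OpenCV has them; the pictures are not rectified), "extrinsics" (4x4, takes a point from camera to world coordinates). Camera axes: x right, y up, looking along -z (the intrinsics and any distortion apply to the point x, -y, -z); pixel columns grow to the right and rows downward; lengths in m; the calibration is good to about 2 mm. A picture is of the moment at which its call begins: read the wrist's pose just before it. get_calibration takes no time and is no camera call; for the wrist camera it gives the pose at the moment of the call.
- bot.hand_in(): hands the job in; it is judged then, once.
The state is a dict: "t": time; "joint_pos": joint angles; "qd": joint speeds; "effort": joint torques, N m; "eef_pos": TCP position; "ee_rot": TCP orientation; "ft_force": force on the tool from outside, world axes, zero at the start; "torque": the same for the moment, N m; "grip_width": finger opening in m; "grip_force": force on a finger pad.
Only numpy, scipy, OpenCV 4.12 (cv2) and the standard library are available. Lean on these libraries where they do the work, as an engineer would, in place of code of your own. Each camera call takes 0.05 s, during which the arm holds its last target. There are 200 camera calls.

## Working session

There is one attempt and no reset: what is moved stays moved. The work goes in short steps, Python scripts to look and compute and a tool call to move; the robot and the scene stay as the last step left them, time stands still between calls to the robot, and variables do not carry over. Pictures are saved under pics/ and viewed, at most 10 in all, crops included, and the job is handed in when it is done.

Besides the shell and the picture viewer there is one more tool, called by a JSON object that holds its "name" and its "arguments". jog_arm: Moves the arm, as the interface text tells. Its arguments: {"type":"object","properties":{"targets":{"type":"array"},"force":{"type":"number"}},"required":["targets"]}

```bash
mkdir -p pics; ls
cat > h.py <<'E'
import cv2,numpy as np
from station import sensors,optics,bot
def snap(n,f):
    c=optics.get_calibration(n); im=np.array(optics.read_camera(n)); cv2.imwrite('pics/'+f,im[:,:,::-1]); return im,c
def ray(c,uv):
    K=np.array(c["intrinsics"]);d=np.array(c["distortion"],float);E=np.array(c["extrinsics"])
    p=cv2.undistortPoints(np.array([[uv]],float),K,d)[0,0]
    return E[:3,3],E[:3,:3]@np.array([p[0],-p[1],-1])
def on(c,uv,z):
    o,r=ray(c,uv); return (o+r*(z-o[2])/r[2]).round(4)
def proj(c,P):
    K=np.array(c["intrinsics"]);d=np.array(c["distortion"],float);E=np.array(c["extrinsics"])
    q=(np.atleast_2d(P)-E[:3,3])@E[:3,:3]; q=q*[1,-1,-1]
    return cv2.projectPoints(q,np.zeros(3),np.zeros(3),K,d)[0][:,0].round(1)
E
python3 - <<'E'
from h import *
import pickle
cs={}
for n in("top","scene"):
    im,c=snap(n,n+'0.png'); cs[n]=c; print(n,np.array(c["extrinsics"]).round(3).tolist(),np.array(c["intrinsics"]).round(0).tolist(),c["distortion"])
pickle.dump(cs,open('cs.pkl','wb'))
s=sensors.sense();print(s["eef_pos"],s["ee_rot"],s["t"],s["ft_force"])
E
```

```text
pics
top [[-0.02, 0.997, -0.076, 0.405], [-1.0, -0.021, -0.008, 0.007], [-0.01, 0.076, 0.997, 1.596], [0.0, 0.0, 0.0, 1.0]] [[399.0, 0.0, 263.0], [0.0, 399.0, 201.0], [0.0, 0.0, 1.0]] [0.04060757 0.         0.         0.         0.        ]
scene [[0.808, -0.407, 0.426, 1.06], [0.589, 0.572, -0.57, -0.706], [-0.012, 0.712, 0.702, 0.99], [0.0, 0.0, 0.0, 1.0]] [[453.0, 0.0, 257.0], [0.0, 453.0, 190.0], [0.0, 0.0, 1.0]] [-0.16383544  0.          0.          0.          0.        ]
[ 0.25573407 -0.62433381  0.25567827] [-3.08134431e+00 -6.06610772e-01  4.79762648e-04] 0.1 [-0.27586921  0.22785398  0.28509556]
```

View pics/top0.png

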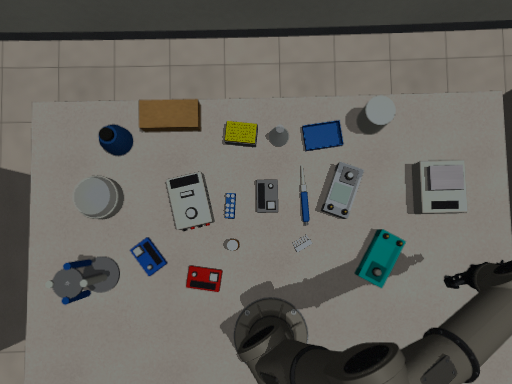

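View pics/scene0.png

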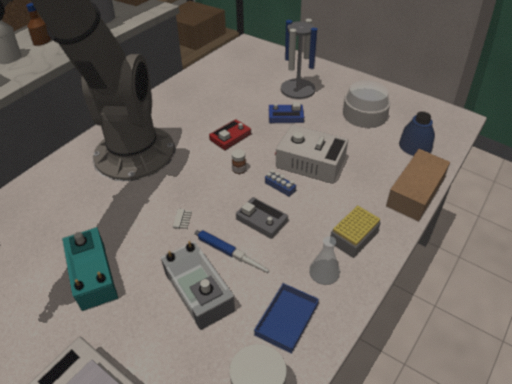

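The top view shows the grey/clear tank at about (342,190), with a turquoise look-alike at (380,258). The white supply is at (190,200). The grey timer is at (266,196), with blue (148,256) and red (204,278) look-alikes. One close crop montage will check the choice.

Run:
```python
import cv2,numpy as np
t=cv2.imread('pics/top0.png');s=cv2.imread('pics/scene0.png')
def c(im,x,y,w=66,h=75):
    return cv2.resize(im[y:y+h,x:x+w],(264,300),interpolation=cv2.INTER_CUBIC)
a=np.hstack([c(t,310,150),c(t,157,165),c(t,235,160)])
b=np.hstack([c(s,160,240,76,86),c(s,270,115,84,70),c(s,228,185)])
cv2.imwrite('pics/m.png',np.vstack([a,b]))
```

```text
(no output)
```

View pics/m.png

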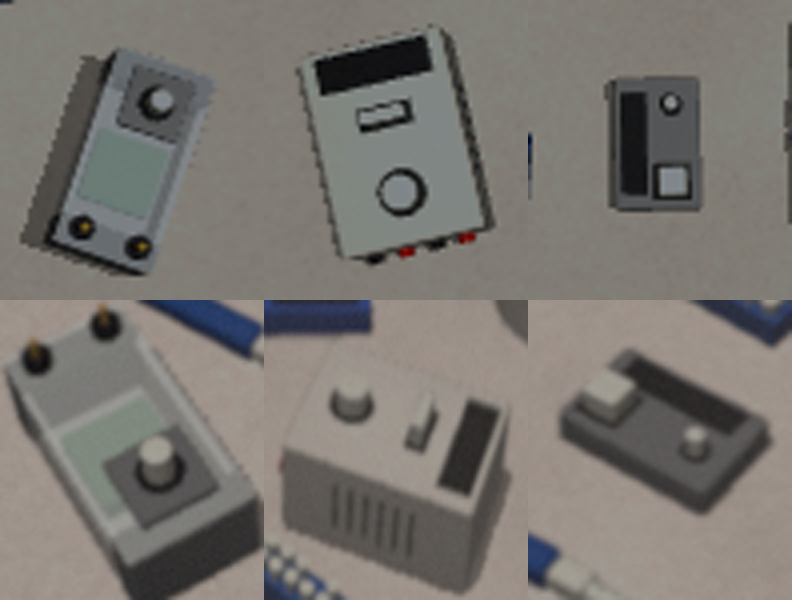

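Run:
```python
from h import *
import pickle
cs=pickle.load(open('cs.pkl','rb'))
for n,t,s,z in(("pin",(349.9,174.9),(205.1,281.6),.114),("wide",(191,212.2),(297.6,132.8),.105),("sq",(270.9,204.9),(247.6,207.6),.05)):
    a,b=on(cs["top"],t,z),on(cs["scene"],s,z); print(n,a,b)
# tank long-axis and obstacles
for n,uv,z in(("bar",(211-23.5,192.7),.105),("flask",(278,135),.13),("tip",(241,133),.067),("term1",(330,206),.1),("term2",(344,211),.1),("pip",(304,205),.026)):print(n,on(cs["top"],uv,z))
s=sensors.sense();R=cv2.Rodrigues(np.array(s["ee_rot"]))[0];print(R.round(3).tolist())
```

```text
pin [ 0.6065 -0.3089  0.114 ] [ 0.6069 -0.3058  0.114 ]
wide [0.4799 0.2877 0.105 ] [0.4736 0.3007 0.105 ]
sq [ 0.5046 -0.0127  0.05  ] [ 0.5083 -0.0141  0.05  ]
bar [0.5535 0.3004 0.105 ]
flask [ 0.7601 -0.0438  0.13  ]
tip [0.7864 0.0978 0.067 ]
term1 [ 0.4927 -0.2335  0.1   ]
term2 [ 0.4729 -0.285   0.1   ]
pip [ 0.5031 -0.1434  0.026 ]
[[0.925, 0.379, -0.001], [0.379, -0.925, 0.001], [-0.0, -0.001, -1.0]]
```

Pin top is near (0.607,-0.307), the wide key near (0.480,0.288) and the square key near (0.505,-0.013). The description picks out the clear/grey tank, the white supply and the grey timer. I'm moving towards the pin with the gripper shut.

{"name": "jog_arm", "arguments": {"targets": [{"tx":1,"ty":-0.4,"jaw":0},{"tx":1,"ty":-0.4,"jaw":0},{"tx":1,"ty":-0.4,"jaw":0},{"tx":1,"ty":-0.4,"jaw":0},{"tx":1,"ty":-0.4,"jaw":0}]}}

```text
validation failed for argument at $.ta...
```

{"name": "jog_arm", "arguments": {"targets": [{"tx":1,"ty":-0.4,"jaw":0},{"tx":1,"ty":-0.4,"jaw":0},{"tx":1,"ty":-0.4,"jaw":0},{"tx":1,"ty":-0.4,"jaw":0},{"tx":1,"ty":-0.4,"jaw":0}]}}

```text
validation failed for argument at $.ta...
```

```bash
cat > w.py <<'E'
import sys
from h import *
s=sensors.sense(); im,c=snap("wrist",sys.argv[1])
p=np.array(s["eef_pos"]);R=cv2.Rodrigues(np.array(s["ee_rot"]))[0]
print(s["t"],p.round(4),R.round(3).tolist(),s["grip_width"],np.array(s["ft_force"]).round(2))
E0=np.array(c["extrinsics"]);print("cam",(R.T@(E0[:3,3]-p)).round(3),(R.T@E0[:3,:3]).round(2).tolist())
P={"pin":(.6065,-.307,.114),"wide":(.48,.288,.105),"sq":(.5055,-.0133,.05)}
for k,v in P.items():print(k,proj(c,v),((R.T@(np.array(v)-p-R[:,2]*bot.tip_extent))/.03).round(2))
import pickle;pickle.dump((s,c),open(sys.argv[1]+'.pkl','wb'))
E
python3 w.py w1.png
```

```text
0.1 [ 0.2557 -0.6243  0.2557] [[0.925, 0.379, -0.001], [0.379, -0.925, 0.001], [-0.0, -0.001, -1.0]] 0.08534255760385899 [-0.28  0.23  0.29]
cam [ 0.073 -0.    -0.117] [[0.0, 0.96, 0.29], [1.0, -0.0, -0.0], [-0.0, 0.29, -0.96]]
pin [[ 121.  -166.1]] [14.83 -5.35  3.89]
wide [[4347.  3089.4]] [ 18.45 -25.3    4.22]
sq [[ -1.3 -62.1]] [ 15.43 -15.68   6.04]
```

View pics/w1.png

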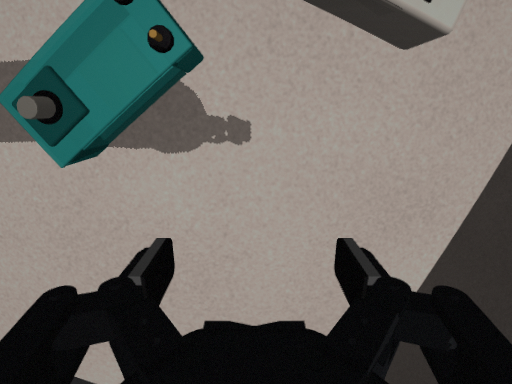

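The call was refused before anything moved, probably because each row needs all its fields. The wrist picture shows only the turquoise look-alike at (90,80) and the open fingers. I'm retrying with full rows.

{"name": "jog_arm", "arguments": {"targets": [{"tx":1,"ty":-0.4,"tz":0,"turn":0,"jaw":0},{"tx":1,"ty":-0.4,"tz":0,"turn":0,"jaw":0},{"tx":1,"ty":-0.4,"tz":0,"turn":0,"jaw":0},{"tx":1,"ty":-0.4,"tz":0,"turn":0,"jaw":0},{"tx":1,"ty":-0.4,"tz":0,"turn":0,"jaw":0}]}}

```text
t: 0.78
eef_pos: [0.3726, -0.5113, 0.2561]
ee_rot: [-3.082, -0.607, 0.0]
ft_force: [0.1, -1.3, -0.4]
grip_width: 0.0003
grip_force: 0.0
```

{"name": "jog_arm", "arguments": {"targets": [{"tx":1,"ty":-0.4,"tz":0,"turn":0,"jaw":0},{"tx":1,"ty":-0.4,"tz":0,"turn":0,"jaw":0},{"tx":1,"ty":-0.4,"tz":0,"turn":0,"jaw":0},{"tx":1,"ty":-0.3,"tz":0,"turn":0,"jaw":0},{"tx":1,"ty":-0.3,"tz":0,"turn":0,"jaw":0}]}}

```text
t: 1.4
eef_pos: [0.4909, -0.4046, 0.2561]
ee_rot: [-3.082, -0.607, 0.0]
ft_force: [-0.0, -0.5, -0.1]
grip_width: -0.0002
grip_force: 0.0
```

```bash
python3 w.py w2.png
```

```text
1.4 [ 0.4909 -0.4046  0.2561] [[0.925, 0.379, -0.0], [0.379, -0.925, 0.0], [-0.0, -0.0, -1.0]] -0.0001605073138705348 [-0.05 -0.54 -0.13]
cam [ 0.073 -0.    -0.117] [[0.0, 0.96, 0.29], [1.0, -0.0, -0.0], [-0.0, 0.29, -0.96]]
pin [[199.  22.]] [ 4.8  -1.55  3.9 ]
wide [[-77.7  62.7]] [  8.42 -21.5    4.21]
sq [[-56.1  36. ]] [  5.4  -11.88   6.04]
```

View pics/w2.png

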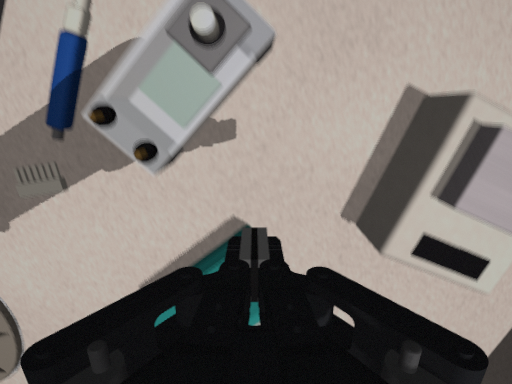

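The pin's top appears at about (203,17), against a prediction of (199,22); the tank's terminals are at (103,115) and (146,152). I'll fix it with the wrist ray.

Run:
```python
from h import *
import pickle
s,c=pickle.load(open('w2.png.pkl','rb'));p=np.array(s["eef_pos"]);R=cv2.Rodrigues(np.array(s["ee_rot"]))[0]
im=cv2.imread('pics/w2.png');g=im.min(2)[0:60,170:240]
m=(g>150).astype(np.uint8);n,l,st,ce=cv2.connectedComponentsWithStats(m)
for i in range(1,n):
  if st[i,4]>60: print(st[i],ce[i]+[170,0])
v=on(c,(203,17),.114);print(v,(R.T@(v-p)/.03).round(2))
```

```text
[  0   0  12  15 105] [173.76190476   5.        ]
[ 21   5  23  26 470] [202.18297872  17.85319149]
[ 2 46 19 14 88] [180.06818182  54.61363636]
[57 48 13 12 96] [234.92708333  54.80208333]
[ 0.6114 -0.3088  0.114 ] [ 4.93 -1.43  4.74]
```

{"name": "jog_arm", "arguments": {"targets": [{"tx":1,"ty":-0.3,"tz":0,"turn":0,"jaw":0},{"tx":1,"ty":-0.3,"tz":0,"turn":0,"jaw":0},{"tx":1,"ty":-0.3,"tz":0.4,"turn":0,"jaw":0},{"tx":1,"ty":-0.3,"tz":1,"turn":0,"jaw":0},{"tx":0.9,"ty":-0.25,"tz":1,"turn":0,"jaw":0}]}}

```text
t: 2.08
eef_pos: [0.6105, -0.3087, 0.1835]
ee_rot: [-3.082, -0.607, -0.0]
ft_force: [-0.3, 0.3, -0.6]
grip_width: -0.0003
grip_force: 0.0
```

{"name": "jog_arm", "arguments": {"targets": [{"tx":0,"ty":0,"tz":0.6,"turn":0,"jaw":0},{"tx":0,"ty":0,"tz":0,"turn":0,"jaw":0}]}}

```text
t: 2.33
eef_pos: [0.6086, -0.3097, 0.1648]
ee_rot: [-3.081, -0.606, 0.004]
ft_force: [0.4, 0.3, 0.2]
grip_width: -0.0003
grip_force: 0.0
```

```bash
python3 w.py w3.png
```

```text
2.325 [ 0.6086 -0.3097  0.1648] [[0.926, 0.379, -0.003], [0.379, -0.926, 0.001], [-0.002, -0.002, -1.0]] -0.0002934426427111588 [0.44 0.3  0.16]
cam [ 0.073 -0.    -0.117] [[0.0, 0.96, 0.29], [1.0, -0.0, -0.0], [-0.0, 0.29, -0.96]]
pin [[249.1 225.1]] [-0.03 -0.11  0.86]
wide [[ 31.  159.7]] [  3.58 -20.06   1.19]
sq [[-75.2 177. ]] [  0.57 -10.44   3.01]
```

View pics/w3.png

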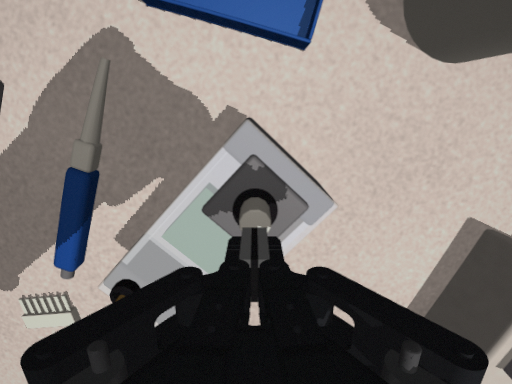

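The pin shows at column 256 directly below the fingertips, which are on column 256 too, so the two are aligned. I'm going down gently.

{"name": "jog_arm", "arguments": {"targets": [{"tx":0,"ty":0,"tz":0.4,"turn":0,"jaw":0},{"tx":0,"ty":0,"tz":0.2,"turn":0,"jaw":0},{"tx":0,"ty":0,"tz":0.1,"turn":0,"jaw":0},{"tx":0,"ty":0,"tz":0,"turn":0,"jaw":0}]}}

```text
t: 2.88
eef_pos: [0.6097, -0.3095, 0.1453]
ee_rot: [-3.082, -0.607, 0.0]
ft_force: [-0.1, -0.4, 0.1]
grip_width: -0.0002
grip_force: 0.0
```

{"name": "jog_arm", "arguments": {"targets": [{"tx":0,"ty":0,"tz":0.1,"turn":0,"jaw":0},{"tx":0,"ty":0,"tz":0.05,"turn":0,"jaw":0},{"tx":0,"ty":0,"tz":0.05,"turn":0,"jaw":0},{"tx":0,"ty":0,"tz":0,"turn":0,"jaw":0}]}}

```text
t: 3.38
eef_pos: [0.6097, -0.3094, 0.1392]
ee_rot: [-3.082, -0.607, 0.0]
ft_force: [0.2, 0.2, -0.8]
grip_width: -0.0006
grip_force: 0.0
```

{"name": "jog_arm", "arguments": {"targets": [{"tx":0,"ty":0,"tz":0.05,"turn":0,"jaw":0},{"tx":0,"ty":0,"tz":0.05,"turn":0,"jaw":0},{"tx":0,"ty":0,"tz":0,"turn":0,"jaw":0}]}}

```text
t: 3.75
eef_pos: [0.6099, -0.3095, 0.1363]
ee_rot: [3.082, 0.607, 0.0]
ft_force: [0.6, 0.0, 1.6]
grip_width: 0.0002
grip_force: 0.7
```

{"name": "jog_arm", "arguments": {"targets": [{"tx":0,"ty":0,"tz":0.05,"turn":0,"jaw":0},{"tx":0,"ty":0,"tz":0.05,"turn":0,"jaw":0},{"tx":0,"ty":0,"tz":0,"turn":0,"jaw":0}]}}

```text
t: 4.12
eef_pos: [0.6099, -0.3094, 0.1332]
ee_rot: [3.082, 0.607, 0.0]
ft_force: [1.8, -0.7, 1.7]
grip_width: -0.0004
grip_force: 0.8
```

{"name": "jog_arm", "arguments": {"targets": [{"tx":0,"ty":0,"tz":0.05,"turn":0,"jaw":0},{"tx":0,"ty":0,"tz":0.05,"turn":0,"jaw":0}]}}

```text
t: 4.38
eef_pos: [0.6099, -0.3095, 0.1304]
ee_rot: [3.082, 0.607, 0.0]
ft_force: [0.2, -0.9, 5.3]
grip_width: -0.0004
grip_force: 2.7
```

```bash
python3 -c "
from h import *
s=sensors.sense();print(s['eef_pos'],s['ft_force'],s['torque'],s['grip_force'],bot.tip_extent)
"
```

```text
[ 0.60990019 -0.3094801   0.13037802] [ 0.17781143 -0.91761858  5.33721978] [ 0.02761123  0.08225907 -0.07688231] 2.740767113864422 0.025
```

Tip is at 0.1054, so the pin is about 8.6 mm down, and the 5.3 N reading agrees. Next: lift, then cross to the supply.

{"name": "jog_arm", "arguments": {"targets": [{"tx":0,"ty":0,"tz":-0.5,"turn":0,"jaw":0},{"tx":0,"ty":0,"tz":-1,"turn":0,"jaw":0},{"tx":0,"ty":0,"tz":-1,"turn":0,"jaw":0},{"tx":0,"ty":-0.5,"tz":-1,"turn":0,"jaw":0},{"tx":0.1,"ty":-1,"tz":-0.3,"turn":0,"jaw":0}]}}

```text
t: 5.0
eef_pos: [0.5957, -0.2675, 0.2471]
ee_rot: [3.081, 0.604, 0.004]
ft_force: [-0.3, 0.2, -0.7]
grip_width: -0.0
grip_force: 0.0
```

{"name": "jog_arm", "arguments": {"targets": [{"tx":0.15,"ty":-1,"tz":0,"turn":0,"jaw":0},{"tx":0.15,"ty":-1,"tz":0,"turn":0,"jaw":0},{"tx":0.15,"ty":-1,"tz":0,"turn":0,"jaw":0},{"tx":0.15,"ty":-1,"tz":0,"turn":0,"jaw":0},{"tx":0.15,"ty":-1,"tz":0,"turn":0,"jaw":0}]}}

```text
t: 5.62
eef_pos: [0.5591, -0.1184, 0.2452]
ee_rot: [3.082, 0.607, 0.001]
ft_force: [-0.0, 0.5, 0.0]
grip_width: 0.0002
grip_force: 0.0
```

{"name": "jog_arm", "arguments": {"targets": [{"tx":0.15,"ty":-1,"tz":0,"turn":0,"jaw":0},{"tx":0.15,"ty":-1,"tz":0,"turn":0,"jaw":0},{"tx":0.15,"ty":-1,"tz":0,"turn":0,"jaw":0},{"tx":0.15,"ty":-1,"tz":0,"turn":0,"jaw":0},{"tx":0.15,"ty":-1,"tz":0,"turn":0,"jaw":0}]}}

```text
t: 6.25
eef_pos: [0.5231, 0.0289, 0.2452]
ee_rot: [3.082, 0.607, 0.001]
ft_force: [1.0, 0.4, -0.1]
grip_width: -0.0
grip_force: 0.0
```

```bash
python3 w.py w4.png
```

```text
6.25 [0.5231 0.0289 0.2452] [[0.925, 0.379, 0.001], [0.379, -0.925, -0.0], [0.001, 0.0, -1.0]] -3.9193915076372345e-05 [ 0.99  0.35 -0.14]
cam [ 0.073 -0.    -0.117] [[0.0, 0.96, 0.29], [1.0, -0.0, -0.0], [-0.0, 0.29, -0.96]]
pin [[570.4 234.2]] [-1.67 11.41  3.54]
wide [[-12.  128.9]] [ 1.94 -8.54  3.84]
sq [[281.1 200.4]] [-1.08  1.08  5.67]
```

{"name": "jog_arm", "arguments": {"targets": [{"tx":-0.2,"ty":-1,"tz":0,"turn":0,"jaw":0},{"tx":-0.2,"ty":-1,"tz":0,"turn":0,"jaw":0},{"tx":-0.2,"ty":-1,"tz":0,"turn":0,"jaw":0},{"tx":-0.2,"ty":-1,"tz":0,"turn":0,"jaw":0},{"tx":-0.2,"ty":-1,"tz":0,"turn":0,"jaw":0}]}}

```text
t: 6.92
eef_pos: [0.4383, 0.1561, 0.2451]
ee_rot: [3.082, 0.607, 0.001]
ft_force: [0.8, -0.1, 0.7]
grip_width: -0.0001
grip_force: 0.0
```

{"name": "jog_arm", "arguments": {"targets": [{"tx":0,"ty":-1,"tz":0,"turn":0,"jaw":0},{"tx":0,"ty":-1,"tz":0,"turn":0,"jaw":0},{"tx":0,"ty":0,"tz":0,"turn":0,"jaw":0}]}}

```text
t: 7.3
eef_pos: [0.4154, 0.2127, 0.2451]
ee_rot: [-3.081, -0.612, -0.001]
ft_force: [0.7, -1.0, 0.5]
grip_width: 0.0
grip_force: 0.0
```

```bash
python3 w.py w5.png
```

```text
7.3 [0.4154 0.2127 0.2451] [[0.924, 0.382, 0.001], [0.382, -0.924, 0.001], [0.001, -0.0, -1.0]] 1.0274639380393205e-05 [ 0.68 -1.02  0.49]
cam [ 0.073 -0.    -0.117] [[0.0, 0.96, 0.29], [1.0, -0.0, -0.0], [-0.0, 0.29, -0.96]]
pin [[694.2 206.8]] [-0.73 18.44  3.53]
wide [[203.1  90.6]] [ 2.94 -1.5   3.84]
sq [[457.2 177.1]] [-0.11  8.11  5.67]
```

View pics/w5.png

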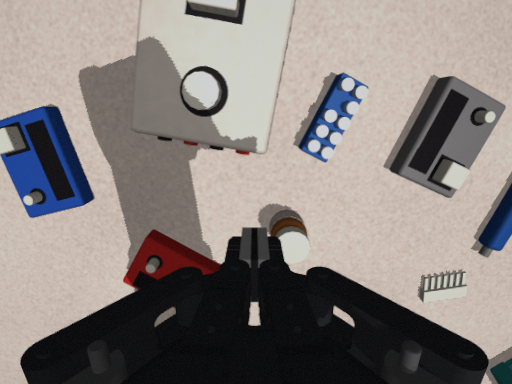

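The wide round key is at (202,91), matching the predicted (203,91), and the bar key is beyond it at (215,5). The square key is at (454,174), predicted (457,177). Both positions are confirmed.

{"name": "jog_arm", "arguments": {"targets": [{"tx":1,"ty":-0.5,"tz":0,"turn":0,"jaw":0},{"tx":1,"ty":-0.5,"tz":0,"turn":0,"jaw":0},{"tx":0.94,"ty":-0.52,"tz":0.5,"turn":0,"jaw":0},{"tx":0,"ty":0,"tz":1,"turn":0,"jaw":0},{"tx":0,"ty":0,"tz":0,"turn":0,"jaw":0}]}}

```text
t: 7.98
eef_pos: [0.48, 0.285, 0.1977]
ee_rot: [3.081, 0.605, -0.006]
ft_force: [-0.1, 0.1, 1.1]
grip_width: -0.0002
grip_force: 0.0
```

{"name": "jog_arm", "arguments": {"targets": [{"tx":0,"ty":0,"tz":0.9,"turn":0,"jaw":0},{"tx":0,"ty":0,"tz":0.6,"turn":0,"jaw":0},{"tx":0,"ty":0,"tz":0.3,"turn":0,"jaw":0},{"tx":0,"ty":0,"tz":0,"turn":0,"jaw":0}]}}

```text
t: 8.48
eef_pos: [0.4805, 0.2864, 0.1454]
ee_rot: [3.082, 0.606, -0.001]
ft_force: [-0.5, -0.4, -0.4]
grip_width: 0.0
grip_force: 0.0
```

```bash
python3 w.py w6.png
```

```text
8.475 [0.4805 0.2864 0.1454] [[0.925, 0.379, -0.0], [0.379, -0.925, -0.0], [-0.0, 0.0, -1.0]] 2.9936432580062766e-05 [-0.47 -0.41 -0.41]
cam [ 0.073 -0.    -0.117] [[0.0, 0.96, 0.29], [1.0, -0.0, -0.0], [-0.0, 0.29, -0.96]]
pin [[646.4 277.1]] [-3.61 19.9   0.22]
wide [[251.4 230.4]] [ 0.01 -0.05  0.51]
sq [[545.6 288. ]] [-3.01  9.56  2.35]
```

View pics/w6.png

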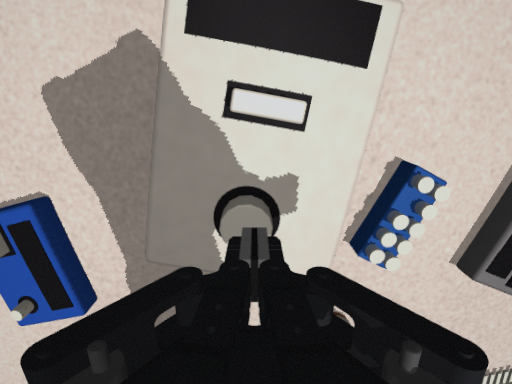

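The wide key (about (248,218)) is under the fingertips at (255,235), and the bar key is well clear at (268,105). I'm pressing.

{"name": "jog_arm", "arguments": {"targets": [{"tx":0,"ty":-0.05,"tz":0.25,"turn":0,"jaw":0},{"tx":0,"ty":0,"tz":0.15,"turn":0,"jaw":0},{"tx":0,"ty":0,"tz":0.05,"turn":0,"jaw":0},{"tx":0,"ty":0,"tz":0.05,"turn":0,"jaw":0},{"tx":0,"ty":0,"tz":0,"turn":0,"jaw":0}]}}

```text
t: 9.15
eef_pos: [0.4799, 0.288, 0.1303]
ee_rot: [-3.082, -0.607, -0.0]
ft_force: [0.1, -0.2, 0.8]
grip_width: -0.0002
grip_force: 0.0
```

{"name": "jog_arm", "arguments": {"targets": [{"tx":0,"ty":0,"tz":0.05,"turn":0,"jaw":0},{"tx":0,"ty":0,"tz":0.05,"turn":0,"jaw":0},{"tx":0,"ty":0,"tz":0.05,"turn":0,"jaw":0}]}}

```text
t: 9.52
eef_pos: [0.48, 0.2881, 0.1259]
ee_rot: [-3.082, -0.607, -0.001]
ft_force: [-0.3, -0.1, 4.4]
grip_width: -0.0001
grip_force: 2.2
```

{"name": "jog_arm", "arguments": {"targets": [{"tx":0,"ty":0,"tz":0.05,"turn":0,"jaw":0},{"tx":0,"ty":0,"tz":0.05,"turn":0,"jaw":0}]}}

```text
t: 9.78
eef_pos: [0.48, 0.2881, 0.1229]
ee_rot: [-3.082, -0.607, -0.0]
ft_force: [-0.0, -1.3, 5.2]
grip_width: -0.0001
grip_force: 2.6
```

{"name": "jog_arm", "arguments": {"targets": [{"tx":0,"ty":0,"tz":0.05,"turn":0,"jaw":0},{"tx":0,"ty":0,"tz":0,"turn":0,"jaw":0}]}}

```text
t: 10.02
eef_pos: [0.4799, 0.2881, 0.1212]
ee_rot: [-3.082, -0.607, -0.0]
ft_force: [1.1, -0.0, 1.7]
grip_width: -0.0
grip_force: 0.7
```

{"name": "jog_arm", "arguments": {"targets": [{"tx":0,"ty":0,"tz":-0.5,"turn":0,"jaw":0},{"tx":0,"ty":0,"tz":-1,"turn":0,"jaw":0},{"tx":0,"ty":0,"tz":-1,"turn":0,"jaw":0},{"tx":-0.3,"ty":1,"tz":-0.5,"turn":0,"jaw":0},{"tx":-0.4,"ty":1,"tz":0,"turn":0,"jaw":0}]}}

```text
t: 10.65
eef_pos: [0.4836, 0.2243, 0.2135]
ee_rot: [-3.081, -0.608, -0.004]
ft_force: [0.6, -0.5, -0.6]
grip_width: 0.0002
grip_force: 0.0
```

{"name": "jog_arm", "arguments": {"targets": [{"tx":-0.4,"ty":1,"tz":0,"turn":0,"jaw":0},{"tx":-0.4,"ty":1,"tz":0,"turn":0,"jaw":0},{"tx":-0.4,"ty":1,"tz":0,"turn":0,"jaw":0},{"tx":-0.4,"ty":1,"tz":0,"turn":0,"jaw":0},{"tx":-0.4,"ty":1,"tz":0,"turn":0,"jaw":0}]}}

```text
t: 11.28
eef_pos: [0.4843, 0.062, 0.2123]
ee_rot: [-3.082, -0.607, -0.001]
ft_force: [0.0, 0.2, -0.3]
grip_width: 0.0001
grip_force: 0.0
```

{"name": "jog_arm", "arguments": {"targets": [{"tx":-0.3,"ty":1,"tz":0,"turn":0,"jaw":0},{"tx":0,"ty":1,"tz":0,"turn":0,"jaw":0},{"tx":0,"ty":0.6,"tz":0,"turn":0,"jaw":0},{"tx":0,"ty":0,"tz":0,"turn":0,"jaw":0}]}}

```text
t: 11.78
eef_pos: [0.506, -0.0133, 0.2116]
ee_rot: [-3.083, -0.604, -0.0]
ft_force: [0.0, 0.9, -0.2]
grip_width: 0.0003
grip_force: 0.0
```

```bash
python3 w.py w7.png
```

```text
11.775 [ 0.506  -0.0133  0.2116] [[0.926, 0.378, 0.0], [0.378, -0.926, 0.0], [0.0, -0.0, -1.0]] 0.00026559484680131566 [ 0.01  0.92 -0.18]
cam [ 0.073 -0.    -0.117] [[0.0, 0.96, 0.29], [1.0, -0.0, -0.0], [-0.0, 0.29, -0.96]]
pin [[587.6 218.4]] [-0.6  10.33  2.42]
wide [[-84.9  96.7]] [ 2.99 -9.62  2.72]
sq [[253.8 181.7]] [-0.02 -0.    4.55]
```

View pics/w7.png

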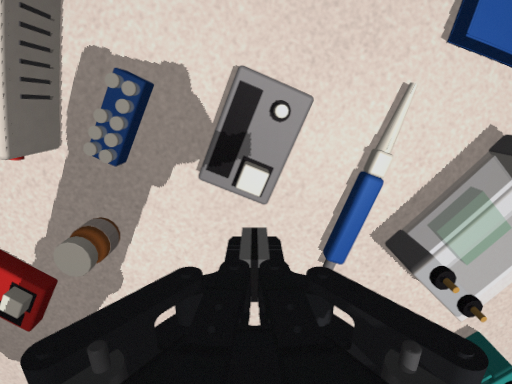

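The square key is at (253,181), exactly where predicted, and the small key is at (281,111). I'm going straight down.

{"name": "jog_arm", "arguments": {"targets": [{"tx":0,"ty":0,"tz":0.5,"turn":0,"jaw":0},{"tx":0,"ty":0,"tz":1,"turn":0,"jaw":0},{"tx":0,"ty":0,"tz":1,"turn":0,"jaw":0},{"tx":0,"ty":0,"tz":0.8,"turn":0,"jaw":0},{"tx":0,"ty":0,"tz":0.4,"turn":0,"jaw":0}]}}

```text
t: 12.45
eef_pos: [0.5046, -0.0117, 0.0985]
ee_rot: [-3.081, -0.609, 0.003]
ft_force: [1.3, -0.3, 0.7]
grip_width: -0.0002
grip_force: 0.0
```

{"name": "jog_arm", "arguments": {"targets": [{"tx":0,"ty":0,"tz":0.3,"turn":0,"jaw":0},{"tx":0,"ty":0,"tz":0.2,"turn":0,"jaw":0},{"tx":0,"ty":0,"tz":0.1,"turn":0,"jaw":0},{"tx":0,"ty":0,"tz":0.1,"turn":0,"jaw":0},{"tx":0,"ty":0,"tz":0,"turn":0,"jaw":0}]}}

```text
t: 13.08
eef_pos: [0.5058, -0.0126, 0.0794]
ee_rot: [3.082, 0.607, 0.0]
ft_force: [0.3, -0.1, 0.4]
grip_width: -0.0002
grip_force: 0.0
```

{"name": "jog_arm", "arguments": {"targets": [{"tx":0,"ty":0,"tz":0.1,"turn":0,"jaw":0},{"tx":0,"ty":0,"tz":0.05,"turn":0,"jaw":0},{"tx":0,"ty":0,"tz":0.05,"turn":0,"jaw":0},{"tx":0,"ty":0,"tz":0.05,"turn":0,"jaw":0},{"tx":0,"ty":0,"tz":0.05,"turn":0,"jaw":0}]}}

```text
t: 13.7
eef_pos: [0.5058, -0.0126, 0.0703]
ee_rot: [-3.082, -0.607, -0.0]
ft_force: [-2.0, -0.3, 4.6]
grip_width: -0.0002
grip_force: 2.2
```

{"name": "jog_arm", "arguments": {"targets": [{"tx":0,"ty":0,"tz":0.05,"turn":0,"jaw":0},{"tx":0,"ty":0,"tz":0.05,"turn":0,"jaw":0},{"tx":0,"ty":0,"tz":0.03,"turn":0,"jaw":0}]}}

```text
t: 14.08
eef_pos: [0.5058, -0.0126, 0.0664]
ee_rot: [-3.082, -0.607, -0.0]
ft_force: [-1.8, -1.0, 5.7]
grip_width: -0.0
grip_force: 2.7
```

Tip is at 0.0414, so the key is about 8.6 mm down at 5.7 N. I'm lifting clear, then taking a final look.

{"name": "jog_arm", "arguments": {"targets": [{"tx":0,"ty":0,"tz":-0.4,"turn":0,"jaw":0},{"tx":0,"ty":0,"tz":-1,"turn":0,"jaw":0},{"tx":0,"ty":0,"tz":-1,"turn":0,"jaw":0},{"tx":0,"ty":0,"tz":-1,"turn":0,"jaw":0},{"tx":0,"ty":0,"tz":-1,"turn":0,"jaw":0}]}}

```text
t: 14.7
eef_pos: [0.5056, -0.0125, 0.2002]
ee_rot: [-3.082, -0.607, -0.001]
ft_force: [0.2, -0.6, 0.6]
grip_width: -0.0001
grip_force: 0.0
```

{"name": "jog_arm", "arguments": {"targets": [{"tx":-1,"ty":0,"tz":-1,"turn":0,"jaw":0},{"tx":-1,"ty":0,"tz":0,"turn":0,"jaw":0},{"tx":0,"ty":0,"tz":0,"turn":0,"jaw":0}]}}

```text
t: 15.08
eef_pos: [0.4489, -0.0362, 0.2294]
ee_rot: [3.082, 0.605, 0.001]
ft_force: [-0.6, 0.2, -0.3]
grip_width: 0.0
grip_force: 0.0
```

Run:
```python
from h import *
im,c=snap("scene","scene1.png")
a=cv2.imread('pics/scene0.png');b=cv2.imread('pics/scene1.png')
f=lambda x:np.hstack([cv2.resize(x[y:y+90,q:q+90],(260,260),interpolation=cv2.INTER_CUBIC) for q,y in((158,235),(268,105),(218,175))])
cv2.imwrite('pics/ab.png',np.vstack([f(a),f(b)]))
print(sensors.sense()["t"],sensors.sense()["eef_pos"])
```

```text
15.125 [ 0.44993412 -0.03563958  0.22929688]
```

View pics/ab.png

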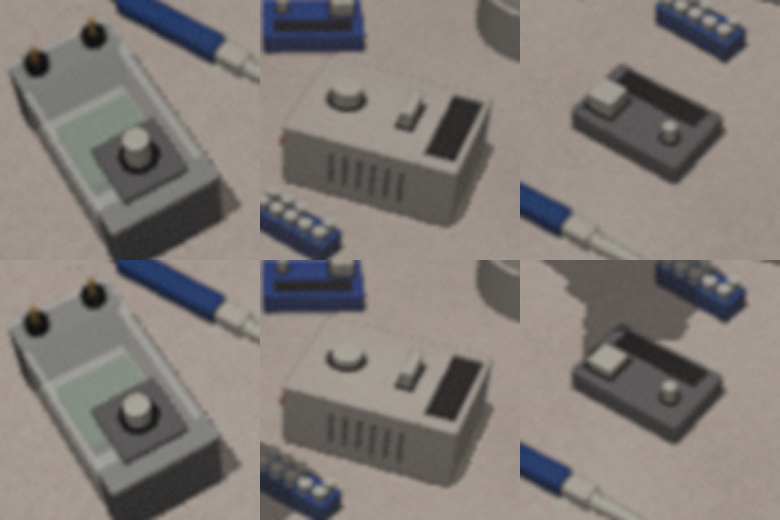

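The before/after crops (top row before, bottom row after) show the pin at (137,405), the wide key at (347,356) and the square key at (607,360) all visibly lower. The bar and small keys haven't changed, and nothing has shifted.

```bash
python3 -c "
from station import bot
print(bot.hand_in())"
```

```text
the job is handed in; nothing more can be done
None
```

I pressed the safety pin, the wide round key and the square key in that order, each about 8.6 mm down at under 6 N measured, with nothing else visibly moved; the job is handed in at about 15 s, but hand-in returned no verdict.

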